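# Charge the shaker jars and hold the clamp bar up

### The arm

A 6-joint arm with a two-finger parallel gripper is mounted at the origin on the work surface. World frame = base frame: x ahead of the robot, y to its left, z up, the work surface at z = 0. Lengths are in m, angles in rad, forces in N, time in s.
With the tool pointing down it reaches from about 0.325 to 1 m from the base axis. Payload 5.1 kg.
Tool frame: the origin (TCP) lies midway between the tips of the shut fingers; the grasp point (between the pads) lies 19 mm behind it; z points along the fingers, y is the line along which they close (so a half turn about z gives the same grasp; the last joint's range is limited). The gripper opens to 85 mm and grips with 20 to 120 N. Pads are 22 mm wide; open, the fingers measure 114 mm over their backs; the gripper's body (76 mm by 85 mm) begins 54 mm behind the grasp point. The pads swing forward as they close: fully open they stand 13 mm farther back than shut.
Start: joints at [1.028, 0.124, 1.65, -0, 1.367, -0.083], TCP at [0.288, 0.582, 0.231] pointing down, gripper open.
Joint ranges: [-2.61, 2.61], [-1.02, 2.33], [0.03, 2.71], [-1.35, 4.49], [0.32, 2.68], [-2.91, 2.91]. Speed limits (rad/s): [2.57, 2.57, 3.14, 3.14, 3.14, 3.14].

### API

Orientations are given as a 3x3 rotation matrix whose columns are the frame's x, y, z axes.
In Python, from bench import bot, read_camera, camera_params gives the robot as it stands (bot), with the cameras as plain functions.
- The arm moves only by the tool creep_tool, called after "Emit:" as name(argument=value, ...), one argument or row to a line, values as JSON. Schema: {"type":"object","properties":{"increments":{"type":"array","items":{"type":"array","items":{"type":"array","items":{"type":"number"},"minItems":7,"maxItems":7},"minItems":1,"maxItems":20},"minItems":1,"maxItems":1},"squeeze":{"type":"number"},"only":{"type":"string"},"quiet":{"type":"boolean"},"lines":{"type":"string"}},"required":["increments"],"additionalProperties":false}. increments is a list that holds a single list of rows (three levels of brackets), with 1 to 20 rows, each of 7 numbers: dx, dy, dz in shares of the most that a row can go, 1 being 62.5 mm, then a rotation vector rx, ry, rz in shares of pi rad (1.0 is pi rad), then the finger opening in m; each row shifts and turns the commanded pose from where the row before left it, along the tool's axes as they then stand; what a row does not reach is not made up. A row lasts 1/8 s, in which the tool goes at most 0.0625 m and 0.188 rad, less where a joint would pass 70% of its speed; a pose out of reach is approached as far as the arm can. The fingers move at their own pace and stop on an object; squeeze is the grip in N (left out, the last holds). Time passes only in rows, so rows that do not move let the fingers close. The tool returns the time, the measured TCP pose, the force, the opening and the grip force at its end. only (a regular expression) keeps the lines of the reply that match it, lines (a string "A,B") keeps lines A to B, and quiet returns only ok. No shift or turn number may pass 1 either way. Input that does not fit is refused with a message, and nothing moves.
- bot.get_obs(): the state, without advancing time (a new reading comes with each control period).
- read_camera(name): name is "scene" or "side" or "wrist"; returns the picture (480x640x3 uint8, red, green, blue); there is no depth.
- camera_params(name): a dict with "fx", "fy", "cx", "cy" (pixels), "extrinsics" (4x4, takes a point from world to camera coordinates). Camera axes: x right, y down, z forward; pixel columns grow to the right and rows downward; lengths in m; the calibration is good to about 2 mm. A picture is of the moment at which its call begins: read the wrist's pose just before it. camera_params takes no time and is no camera call; for the wrist camera it gives the pose at the moment of the call.
- bot.close_job(): hands the job in; it is judged then, once.
The state is a dict: "clock": time; "joint_pos": joint angles; "qvel": joint speeds; "joint_efforts": joint torques, N m; "ee_pos": TCP position; "eef_rot": TCP orientation; "ft_force": force on the tool from outside, world axes, zero at the start; "wrist_torque": the same for the moment, N m; "finger_gap": finger opening in m; "grasp_force": force on a finger pad.
Only numpy, scipy, OpenCV 4.12 (cv2) and the standard library are available. Lean on these libraries where they do the work, as an engineer would, in place of code of your own. Each camera call takes 0.05 s, during which the arm holds its last target. There are 200 camera calls.

### The job

Drop one of the three steel mixing balls from the tray into each of the three open jars in the carrier. Then take the black knob of the bench shaker's spring latch, pull it out sideways, lift the clamp bar off its ball stud, and finish while still holding the bar up by that knob with its free end about 8 cm above the ball, so that I can cap the jars and slide the carrier under it. Leave everything else, and the carrier, standing where it is.

Things in the scene. Friction and masses are not known exactly. Their poses are not given: they have to be found in the camera images.
- shaker: bench shaker, fixed: grey housing 340 x 260 mm, platform top 108 mm above the bench. Origin: centre of its underside; x from its panel front (near the robot) to its back, y left. Its clamp bar lies along x over the middle (top 226 mm up), hinged at the back; its free end is a steel hood 48 mm across over the front post's ball. The latch knob sticks out of the hood's -y side
- ball_stud (a point): centre of the steel ball, 32 mm across, on the shaker's front post, 203 mm above the bench
- bar_socket (a point): point on the clamp bar's free end, the centre of the socket in the hood: it coincides with ball_stud while the bar is down
- bar_hinge (a point): on the clamp bar's hinge pin at the back of the shaker, 215 mm above the bench, 250 mm behind the ball; the pin runs along the shaker's y
- clamp_bar (a joint): angle of the clamp bar in rad: 0 down on the ball, grows as the free end is raised (0.33 puts the socket about 8 cm above the ball). The bar weighs about 0.6 kg, swings freely and falls when let go
- latch (a joint): how far the latch is pulled out in m: 0 engaged, stop at 0.014; it is pulled along the shaker's -y. The bolt lies under the ball and blocks the bar until pulled 8 mm or more. A spring draws it back: 4 N at 0, 8 N at 8 mm, 11 N at the stop. The latch rides on the bar and rises with it
- pull_knob: black latch knob: a lying cylinder 22 mm across, 34 mm long, axis along the shaker's y, then an end flange 30 mm across on the outer side; free on both x sides, above, and 80 mm below. Origin: on the axis at mid-grip, 189 mm above the bench, 14 mm below and 70 mm to the -y side of ball_stud when down. It spins freely on its axis, so ignore its orientation and use the shaker's
- carrier: aluminium jar carrier 64 x 172 mm with three white open jars in a row along its y, 52 mm apart; 1.5 kg, loose. Origin: centre of its underside. Jar rims 60 mm above the bench, mouths 44 mm in inner diameter, outer diameter 53 mm, inner floor 10 mm above the bench
- jar0 (a point): middle of the first jar (carrier -y end), on its axis 10 mm above its inner floor, where a ball's centre comes to rest (up to 12 mm aside); 40 mm below the rim
- jar1 (a point): the same for the middle jar
- jar2 (a point): the same for the third jar (carrier +y end)
- ball_tray: grey ball tray 50 x 150 x 14 mm, fixed to the bench, with three shallow round pockets along its y, 46 mm apart. Origin: centre of its underside
- ball_a_center (a point): centre of a steel ball, 20 mm in diameter, 33 g, sitting in a pocket of the tray; its centre is about 21 mm above the bench, 7 mm above the tray's top
- ball_b_center (a point): centre of the second ball, alike
- ball_c_center (a point): centre of the third ball, alike
- tin_large: closed paint tin, 104 mm diameter, 118 mm tall, leave it; origin at the centre of its underside
- tin_small: closed paint tin, 80 mm diameter, 95 mm tall, leave it; origin at the centre of its underside
- mixing_cup: black empty mixing cup, 90 mm diameter, 105 mm tall, leave it; origin at the centre of its underside
- jar_lid0: grey screw lid, 56 mm diameter, 10 mm thick, lying on the bench, leave it; origin at the centre of its underside
- jar_lid1: second lid, alike, leave it
- jar_lid2: third lid, alike, leave it
- spatula: spatula with a wooden handle, about 280 mm long, lying on the bench, leave it

How it is judged:
On the way, in this order (a step that is already met when the one before it is completed fails the run):
1. each of the three jars has one ball in it (distance between any of ball_a_center, ball_b_center, ball_c_center and jar0 below 0.018 m and distance between any of ball_a_center, ball_b_center, ball_c_center and jar1 below 0.018 m and distance between any of ball_a_center, ball_b_center, ball_c_center and jar2 below 0.018 m), for 0.2 s.
2. the latch is pulled out far enough to free the bar while the bar still sits on the ball (value of joint latch above 0.007 m and value of joint clamp_bar below 0.03 rad), for 0.1 s.
3. the clamp bar is lifted off the ball by the knob (distance between bar_socket and ball_stud above 0.06 m and contact force between the fingers and pull_knob above 1.5 N), for 0.2 s.
At the end, for the whole second after the job is handed in: One ball lies in each of the three jars (centre within 18 mm of the resting point). The clamp bar is held still by the fingers on the latch knob (more than 1.5 N), its socket 60 to 110 mm away from the ball stud (all of step 1 and all of step 3 and distance between bar_socket and ball_stud below 0.11 m and velocity of joint clamp_bar between -0.1 and 0.1 rad/s); the arm keeps its last pose, push and grip.
It fails at once if the carrier is pushed more than 30 mm away or tipped (distance of carrier from where it was at the start of the episode above 0.03 m or angle between carrier's own z axis and vertical above 0.3 rad).
It fails at once if a tin, the cup, a lid or the spatula is pushed more than 30 mm away (distance of any of tin_large, tin_small, mixing_cup, jar_lid0, jar_lid1, jar_lid2, spatula from where it was at the start of the episode above 0.03 m).
It also fails if it takes over 59 s, if anything falls off the work surface, if the arm or the gripper's body presses on something with over 40 N, if the wrist force passes 120 N, or if a joint passes its speed limit or range.

## Working session

There is one attempt and no reset: what is moved stays moved. The work goes in short steps, Python scripts to look and compute and a tool call to move; the robot and the scene stay as the last step left them, time stands still between calls to the robot, and variables do not carry over. Pictures are saved under pics/ and viewed, at most 10 in all, crops included, and the job is handed in when it is done.

```bash
ls; mkdir -p pics
```

Run:
```python
from bench import bot, read_camera, camera_params
import cv2,numpy as np
for n in ("scene","side"):
    cv2.imwrite(f"pics/{n}0.png",read_camera(n)[...,::-1])
    p=camera_params(n);print(n,p["fx"],p["cx"],p["cy"],np.round(p["extrinsics"],3).tolist())
o=bot.get_obs();print(o["clock"],o["ee_pos"],o["eef_rot"])
```

```text
bench.py
pics
scene 443.5881146169341 311.8668754962493 241.20032389719117 [[0.587, 0.809, -0.008, -0.295], [0.658, -0.483, -0.578, -0.272], [-0.471, 0.334, -0.816, 1.45], [0.0, 0.0, 0.0, 1.0]]
side 533.0428834080152 325.547066356962 239.08648660431427 [[0.908, -0.418, 0.025, -0.483], [-0.195, -0.474, -0.858, 0.223], [0.371, 0.774, -0.512, 1.337], [0.0, 0.0, 0.0, 1.0]]
0.1 [0.28816574 0.58201489 0.23016818] [[-8.96136189e-01  4.43778031e-01 -9.95079869e-04]
 [ 4.43779110e-01  8.96134773e-01 -1.60337508e-03]
 [ 1.80183035e-04 -1.87843809e-03 -9.99998220e-01]]
```

View pics/scene0.png

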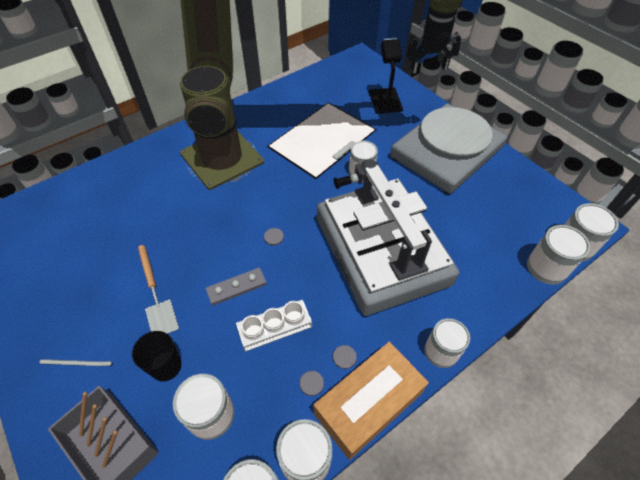

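View pics/side0.png

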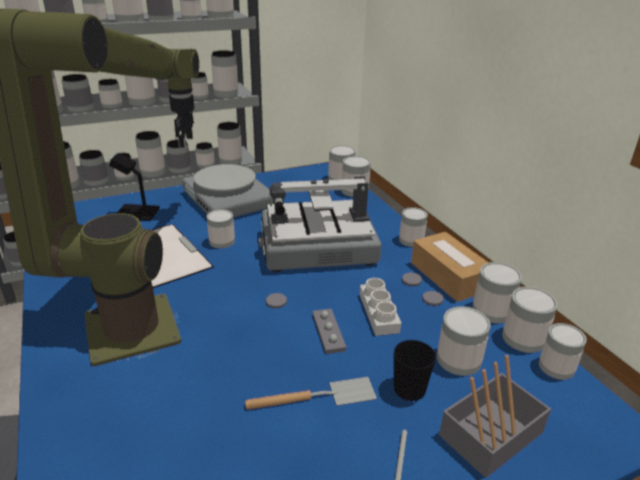

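Scene: the balls are at about (219,290), (236,283) and (251,275). The jar mouths are at (253,326), (273,320) and (293,312), and the knob is near (342,182). In the side view the balls run (324,314)–(333,338), the jars run (375,287)–(386,313), and the knob is near (278,212).

Create h.py:
```python
from bench import bot, read_camera, camera_params
import numpy as np,cv2
def ray(p,uv):
    E=np.array(p["extrinsics"]);R,t=E[:3,:3],E[:3,3]
    d=R.T@np.array([(uv[0]-p["cx"])/p["fx"],(uv[1]-p["cy"])/p["fy"],1]);return -R.T@t,d
def plane(p,uv,z):
    c,d=ray(p,uv);return c+d*(z-c[2])/d[2]
def tri(rs):
    A=[];b=[]
    for c,d in rs:
        d=d/np.linalg.norm(d);P=np.eye(3)-np.outer(d,d);A.append(P);b.append(P@c)
    return np.linalg.lstsq(np.vstack(A),np.hstack(b),rcond=None)[0]
def proj(p,X):
    E=np.array(p["extrinsics"]);c=E[:3,:3]@X+E[:3,3];return np.array([p["fx"]*c[0]/c[2]+p["cx"],p["fy"]*c[1]/c[2]+p["cy"]])
def go(X):
    o=bot.get_obs();return np.round(o["eef_rot"].T@(np.array(X)-o["ee_pos"]),4)
```

Run:
```python
from h import *
s=camera_params("scene");d=camera_params("side")
for uv in [(219,290),(236,283),(251,275)]:print("ball",plane(s,uv,.021).round(3))
for uv in [(253,326),(273,320),(293,312)]:print("jar",plane(s,uv,.06).round(3))
for uv in [(324,314),(328,324),(333,338)]:print("ballS",plane(d,uv,.021).round(3))
for uv in [(375,287),(380,298),(386,313)]:print("jarS",plane(d,uv,.06).round(3))
print("knob",plane(s,(342,182),.189).round(3),plane(d,(278,212),.189).round(3))
a=cv2.imread("pics/scene0.png")[140:290,310:470];b=cv2.imread("pics/side0.png")[165:285,245:405]
cv2.imwrite("pics/crop0.png",cv2.resize(np.hstack([a[:120+0],b]),None,fx=2.5,fy=2.5,interpolation=cv2.INTER_CUBIC))
w=camera_params("wrist");print(w["fx"],(np.array(w["extrinsics"])[:3,:3]@bot.get_obs()["eef_rot"]).round(3), np.array(w["extrinsics"])@np.r_[bot.get_obs()["ee_pos"],1])
```

```text
ball [ 0.44  -0.25   0.021]
ball [ 0.448 -0.204  0.021]
ball [ 0.45  -0.16   0.021]
jar [ 0.595 -0.237  0.06 ]
jar [ 0.61  -0.191  0.06 ]
jar [ 0.62  -0.141  0.06 ]
ballS [ 0.453 -0.16   0.021]
ballS [ 0.446 -0.2    0.021]
ballS [ 0.435 -0.252  0.021]
jarS [ 0.604 -0.154  0.06 ]
jarS [ 0.592 -0.201  0.06 ]
jarS [ 0.575 -0.26   0.06 ]
knob [0.45  0.135 0.189] [0.431 0.109 0.189]
350.52121366976553 [[-0.     1.     0.   ]
 [-0.957 -0.    -0.289]
 [-0.289 -0.     0.957]] [5.13070763e-04 2.94093360e-02 1.56341106e-01 1.00000000e+00]
```

View pics/crop0.png

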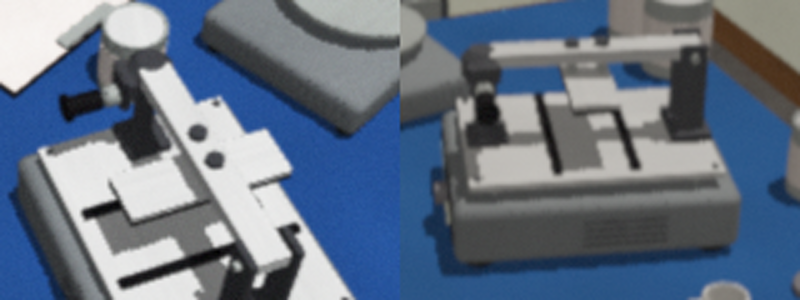

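Units first: shifts go in shares of 62.5 mm and turns go in shares of pi rad. So -0.054 m is -0.864, 0.025 m is 0.4, 0.18 rad / 3.1416 = 0.0573.

Emit:
creep_tool(
  increments=[
    [[0, 0, -0.24, 0, 0, 0.0573, 0.04], [0, 0, -0.24, 0, 0, 0.0573, 0.04], [0, 0, -0.24, 0, 0, 0.0573, 0.04], [0, 0, -0.24, 0, 0, 0.0573, 0.04], [0, 0, -0.24, 0, 0, 0.0573, 0.04], [0, 0, -0.24, 0, 0, 0.0573, 0.04], [0, 0, -0.24, 0, 0, 0.0573, 0.04], [-0.864, 0.4, 0, 0, 0, 0, 0.04], [-0.864, 0.4, 0, 0, 0, 0, 0.04], [-0.864, 0.4, 0, 0, 0, 0, 0.04], [-0.864, 0.4, 0, 0, 0, 0, 0.04], [-0.864, 0.4, 0, 0, 0, 0, 0.04], [-0.864, 0.4, 0, 0, 0, 0, 0.04], [-0.864, 0.4, 0, 0, 0, 0, 0.04], [-0.864, 0.4, 0, 0, 0, 0, 0.04], [-0.864, 0.4, 0, 0, 0, 0, 0.04], [-0.864, 0.4, 0, 0, 0, 0, 0.04], [-0.864, 0.4, 0, 0, 0, 0, 0.04], [-0.864, 0.4, 0, 0, 0, 0, 0.04], [-0.864, 0.4, 0, 0, 0, 0, 0.04]],
  ],
  squeeze=25,
)

```text
clock: 2.6
ee_pos: [0.5057, -0.162, 0.3359]
eef_rot: [[0.149, 0.989, -0.0], [0.989, -0.149, 0.0], [0.0, -0.0, -1.0]]
ft_force: [0.4, -0.6, 0.3]
finger_gap: 0.0402
grasp_force: 0.0
```

Run:
```python
from h import *
import json
p=camera_params("wrist");im=read_camera("wrist");cv2.imwrite("pics/w1.png",im[...,::-1])
json.dump({k:np.array(v).tolist() for k,v in p.items()},open("w1.json","w"));print(bot.get_obs()["qvel"].round(3))
```

```text
[ 0.076 -0.055  0.07   0.048  0.06   0.134]
```

View pics/w1.png

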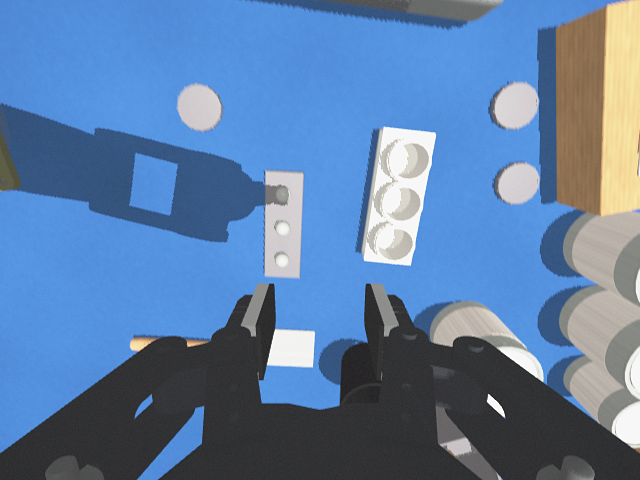

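Wrist view: the balls are at about (282,195), (282,228) and (282,260). The jar mouths are at about (408,158), (402,201) and (394,240), and the black fingers are well clear of both.

Run:
```python
from h import *
p=camera_params("wrist");im=read_camera("wrist")
g=cv2.cvtColor(im,cv2.COLOR_RGB2GRAY)
def circ(x0,y0,x1,y1,r0,r1,z,md,par):
    c=cv2.resize(g[y0:y1,x0:x1],None,fx=4,fy=4,interpolation=cv2.INTER_CUBIC)
    h=cv2.HoughCircles(c,cv2.HOUGH_GRADIENT,1,md*4,param1=80,param2=par,minRadius=r0*4,maxRadius=r1*4)
    for u,v,r in sorted(h[0],key=lambda q:q[1]) if h is not None else []:
        u=(u-1.5)/4+x0;v=(v-1.5)/4+y0
        print((round(u,1),round(v,1),round(r/4,1)),plane(p,(u,v),z).round(4))
print("balls");circ(262,165,305,280,5,10,.021,20,12)
print("jars");circ(355,125,440,270,15,25,.06,28,18)
print(bot.get_obs()["ee_pos"],bot.get_obs()["qvel"].round(3))
```

```text
balls
(np.float32(281.0), np.float32(187.2), np.float32(7.8)) [ 0.4566 -0.161   0.021 ]
(np.float32(279.8), np.float32(221.0), np.float32(7.5)) [ 0.4464 -0.2054  0.021 ]
(np.float32(280.5), np.float32(254.0), np.float32(7.2)) [ 0.4387 -0.2519  0.021 ]
jars
(np.float32(407.2), np.float32(151.5), np.float32(19.6)) [ 0.6138 -0.1369  0.06  ]
(np.float32(400.2), np.float32(195.2), np.float32(18.5)) [ 0.6013 -0.1868  0.06  ]
(np.float32(393.2), np.float32(236.0), np.float32(17.4)) [ 0.5883 -0.2365  0.06  ]
[ 0.50578221 -0.16445228  0.33472302] [ 0.065 -0.047  0.037  0.045  0.04   0.044]
```

To row units: 0.055 m is 0.88, -0.01 m is -0.16.

Emit:
creep_tool(
  increments=[
    [[-0.016, -0.16, 0.88, 0, 0, 0, 0.045], [-0.016, -0.16, 0.88, 0, 0, 0, 0.045], [-0.016, -0.16, 0.88, 0, 0, 0, 0.045], [-0.016, -0.16, 0.88, 0, 0, 0, 0.045], [0, -0.16, 0.88, 0, 0, 0, 0.045], [0, 0, 0, 0, 0, 0, 0.045], [0, 0, 0, 0, 0, 0, 0.045]],
  ],
)

```text
clock: 3.58
ee_pos: [0.4572, -0.1569, 0.0634]
eef_rot: [[0.148, 0.989, 0.003], [0.989, -0.148, -0.001], [-0.001, 0.003, -1.0]]
ft_force: [-0.4, -0.9, 1.0]
finger_gap: 0.045
grasp_force: 0.0
```

Run:
```python
from h import *
p=camera_params("wrist");im=read_camera("wrist");cv2.imwrite("pics/w2.png",im[...,::-1])
print(bot.get_obs()["qvel"].round(3))
for b in [(.4566,-.161,.021),(.4464,-.2054,.021),(.4387,-.2519,.021)]: print(proj(p,np.array(b)),go(b))
```

```text
[-0.    -0.009 -0.013  0.001 -0.005 -0.001]
[318.97206453 271.87975744] [-0.0037 -0.0011  0.0434]
[313.19982683 341.65881015] [-0.0492 -0.0046  0.0434]
[312.46820359 405.395616  ] [-0.0963 -0.0053  0.0435]
```

View pics/w2.png

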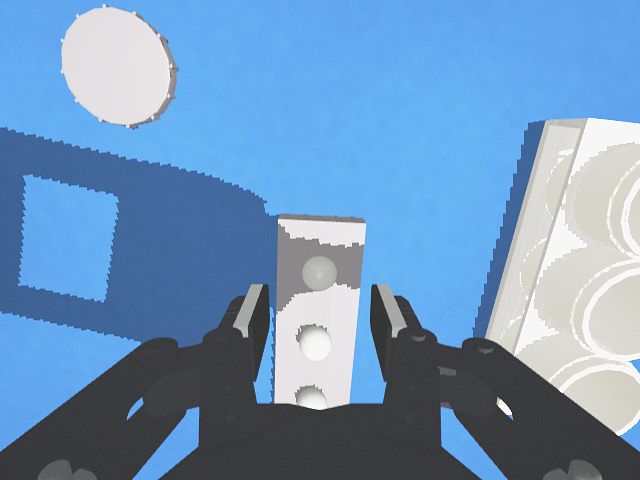

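Wrist view: the balls sit at (319,273), (316,343) and (312,402), within about 3 px of the predictions. I'll descend on the first one.

To row units: 0.022 m is 0.352, -0.004 m is -0.064.

Emit:
creep_tool(
  increments=[
    [[-0.064, -0.016, 0.352, 0, 0, 0, 0.045], [0, 0, 0.352, 0, 0, 0, 0.045], [0, 0, 0, 0, 0, 0, 0.045], [0, 0, 0, 0, 0, 0, 0.01], [0, 0, 0, 0, 0, 0, 0.01], [0, 0, 0, 0, 0, 0, 0.01]],
  ],
  squeeze=25,
)

```text
clock: 4.38
ee_pos: [0.4559, -0.1611, 0.0194]
eef_rot: [[0.148, 0.989, 0.004], [0.989, -0.148, -0.002], [-0.001, 0.004, -1.0]]
ft_force: [0.3, -0.6, 5.4]
finger_gap: 0.0177
grasp_force: 24.5
```

The gap of 17.7 mm means the tips pinch the ball above its equator. I'll reopen, go lower and grip again.

To row units: 0.004 m is 0.064, 0.001 m is 0.016.

Emit:
creep_tool(
  increments=[
    [[0, 0, 0, 0, 0, 0, 0.035], [0, 0, 0.064, 0, 0, 0, 0.035], [0, 0, 0.016, 0, 0, 0, 0.035], [0, 0, 0, 0, 0, 0, 0.01], [0, 0, 0, 0, 0, 0, 0.01], [0, 0, 0, 0, 0, 0, 0.01]],
  ],
  squeeze=25,
)

```text
clock: 5.12
ee_pos: [0.4556, -0.1611, 0.0143]
eef_rot: [[0.148, 0.989, 0.003], [0.989, -0.148, -0.001], [-0.001, 0.003, -1.0]]
ft_force: [-0.9, 0.4, 12.2]
finger_gap: 0.0178
grasp_force: 26.1
```

To row units: -0.03 m is -0.48, -0.02 m is -0.32.

Emit:
creep_tool(
  increments=[
    [[0, 0, -0.32, 0, 0, 0, 0.01], [0, 0, -0.48, 0, 0, 0, 0.01], [0, 0, -0.48, 0, 0, 0, 0.01], [0, 0, 0, 0, 0, 0, 0.01]],
  ],
)

```text
clock: 5.62
ee_pos: [0.4553, -0.161, 0.0941]
eef_rot: [[0.148, 0.989, 0.004], [0.989, -0.148, -0.002], [-0.001, 0.004, -1.0]]
ft_force: [-0.2, -0.4, -0.5]
finger_gap: 0.0178
grasp_force: 24.4
```

Run:
```python
from h import *
p=camera_params("wrist");im=read_camera("wrist");cv2.imwrite("pics/w3.png",im[150:400,200:440,::-1])
for j in [(.6138,-.1369,.085),(.6013,-.1868,.085),(.5883,-.2365,.085)]: print(go(j))
```

```text
[0.047  0.1544 0.0074]
[-0.0042  0.1494  0.0074]
[-0.0553  0.144   0.0075]
```

View pics/w3.png

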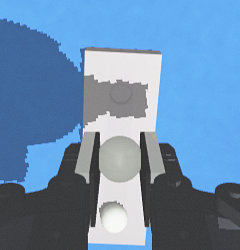

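The ball is held between the pads, at (120,158) in the crop, and its pocket is empty. I'll carry it to jar2.

To row units: 0.0515 m is 0.824, 0.0157 m is 0.2512.

Emit:
creep_tool(
  increments=[
    [[0.2512, 0.824, 0, 0, 0, 0, 0.01], [0.2512, 0.824, 0, 0, 0, 0, 0.01], [0.2512, 0.824, 0, 0, 0, 0, 0.01], [0, 0, 0.224, 0, 0, 0, 0.01], [0, 0, 0.208, 0, 0, 0, 0.01], [0, 0, 0, 0, 0, 0, 0.01]],
  ],
)

```text
clock: 6.42
ee_pos: [0.6108, -0.1363, 0.0621]
eef_rot: [[0.149, 0.989, -0.006], [0.989, -0.149, 0.002], [0.001, -0.006, -1.0]]
ft_force: [-0.2, -0.3, -0.6]
finger_gap: 0.0176
grasp_force: 24.8
```

To row units: -0.0503 m is -0.8048, -0.04 m is -0.64.

Emit:
creep_tool(
  increments=[
    [[0, 0, 0, 0, 0, 0, 0.045], [0, 0, 0, 0, 0, 0, 0.045], [0, 0, -0.64, 0, 0, 0, 0.045], [-0.4992, -0.8048, 0, 0, 0, 0, 0.045], [-0.4992, -0.8048, 0, 0, 0, 0, 0.045], [-0.4992, -0.8048, 0, 0, 0, 0, 0.045], [0, 0, 0.64, 0, 0, 0, 0.045], [0, 0, 0, 0, 0, 0, 0.045]],
  ],
)

```text
clock: 7.42
ee_pos: [0.4482, -0.206, 0.0635]
eef_rot: [[0.15, 0.989, -0.004], [0.989, -0.15, 0.002], [0.002, -0.004, -1.0]]
ft_force: [0.4, 0.5, -0.4]
finger_gap: 0.045
grasp_force: 0.0
```

Run:
```python
from h import *
print(go((.447,-.2058,.0145)),go((.4387,-.2519,.0145)))
p=camera_params("wrist");im=read_camera("wrist");cv2.imwrite("pics/w4.png",im[...,::-1])
for b in [(.447,-.2058,.021),(.4387,-.2519,.021),(.6138,-.1369,.02),(.6138,-.1369,.06)]:print(proj(p,np.array(b)))
```

```text
[-0.    -0.001  0.049] [-0.0469 -0.0023  0.0489]
[317.25390817 265.10033215]
[315.24246739 337.79294211]
[634.9748412   86.25001395]
[725.90042662  73.73669967]
```

View pics/w4.png

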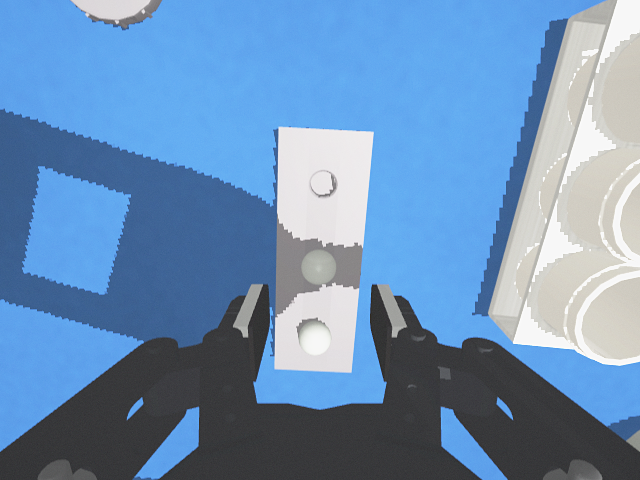

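Wrist view: ball b is at (319,267) and ball c at (315,337), both where predicted, and the first pocket is empty. Next is ball b to jar1.

To row units: 0.0503 m is 0.8048, -0.03 m is -0.48.

Emit:
creep_tool(
  increments=[
    [[0, -0.016, 0.384, 0, 0, 0, 0.045], [0, 0, 0.368, 0, 0, 0, 0.045], [0, 0, 0, 0, 0, 0, 0.03], [0, 0, 0, 0, 0, 0, 0.01], [0, 0, 0, 0, 0, 0, 0.01], [0, 0, 0, 0, 0, 0, 0.01], [0, 0, -0.32, 0, 0, 0, 0.01], [0, 0, -0.48, 0, 0, 0, 0.01], [0, 0, -0.48, 0, 0, 0, 0.01], [0.2288, 0.8048, 0, 0, 0, 0, 0.01], [0.2288, 0.8048, 0, 0, 0, 0, 0.01], [0.2288, 0.8048, 0, 0, 0, 0, 0.01], [0, 0, 0.24, 0, 0, 0, 0.01], [0, 0, 0.24, 0, 0, 0, 0.01], [0, 0, 0, 0, 0, 0, 0.01]],
  ],
)

```text
clock: 9.35
ee_pos: [0.6029, -0.1862, 0.0662]
eef_rot: [[0.149, 0.989, -0.004], [0.989, -0.149, 0.002], [0.001, -0.004, -1.0]]
ft_force: [-0.6, -0.3, -1.3]
finger_gap: 0.0172
grasp_force: 24.6
```

To row units: -0.0509 m is -0.8144, -0.04 m is -0.64.

Emit:
creep_tool(
  increments=[
    [[0, 0, 0, 0, 0, 0, 0.045], [0, 0, 0, 0, 0, 0, 0.045], [0, 0, -0.64, 0, 0, 0, 0.045], [-0.48, -0.8144, 0, 0, 0, 0, 0.045], [-0.48, -0.8144, 0, 0, 0, 0, 0.045], [-0.48, -0.8144, 0, 0, 0, 0, 0.045], [0, 0, 0.64, 0, 0, 0, 0.045], [0, 0, 0, 0, 0, 0, 0.045]],
  ],
)

```text
clock: 10.35
ee_pos: [0.4385, -0.252, 0.0664]
eef_rot: [[0.15, 0.989, -0.004], [0.989, -0.15, 0.003], [0.002, -0.004, -1.0]]
ft_force: [-0.2, 0.7, 1.0]
finger_gap: 0.0452
grasp_force: 0.0
```

Run:
```python
from h import *
print(go((.4387,-.2519,.0145)),bot.get_obs()["qvel"].round(3))
```

```text
[0.     0.0004 0.0519] [ 0.022 -0.007 -0.061 -0.     0.014  0.   ]
```

To row units: 0.0489 m is 0.7824, 0.0126 m is 0.2016.

Emit:
creep_tool(
  increments=[
    [[0, 0, 0.4, 0, 0, 0, 0.045], [0, 0, 0.408, 0, 0, 0, 0.045], [0, 0, 0, 0, 0, 0, 0.03], [0, 0, 0, 0, 0, 0, 0.01], [0, 0, 0, 0, 0, 0, 0.01], [0, 0, 0, 0, 0, 0, 0.01], [0, 0, -0.32, 0, 0, 0, 0.01], [0, 0, -0.48, 0, 0, 0, 0.01], [0, 0, -0.48, 0, 0, 0, 0.01], [0.2016, 0.7824, 0, 0, 0, 0, 0.01], [0.2016, 0.7824, 0, 0, 0, 0, 0.01], [0.2016, 0.7824, 0, 0, 0, 0, 0.01], [0, 0, 0.24, 0, 0, 0, 0.01], [0, 0, 0.24, 0, 0, 0, 0.01], [0, 0, 0, 0, 0, 0, 0.01]],
  ],
)

```text
clock: 12.22
ee_pos: [0.5893, -0.2368, 0.0658]
eef_rot: [[0.149, 0.989, -0.004], [0.989, -0.149, 0.002], [0.001, -0.004, -1.0]]
ft_force: [-1.2, -0.2, 0.0]
finger_gap: 0.0176
grasp_force: 24.6
```

Emit:
creep_tool(
  increments=[
    [[0, 0, 0, 0, 0, 0, 0.045], [0, 0, 0, 0, 0, 0, 0.045], [0, 0, -0.88, 0, 0, 0, 0.045], [0, 0, -0.88, 0, 0, 0, 0.045], [0, 0, -0.88, 0, 0, 0, 0.045], [0, 0, -0.88, 0, 0, 0, 0.045], [0, 0, -0.88, 0, 0, 0, 0.045], [0, 0, 0, 0, 0, 0, 0.045]],
  ],
)

```text
clock: 13.22
ee_pos: [0.5933, -0.2385, 0.3514]
eef_rot: [[0.149, 0.989, 0.012], [0.989, -0.149, -0.006], [-0.004, 0.013, -1.0]]
ft_force: [-0.1, -0.8, 0.1]
finger_gap: 0.0449
grasp_force: 0.0
```

Run:
```python
from h import *
p=camera_params("wrist");im=read_camera("wrist")
c=[proj(p,np.array(j)) for j in [(.6138,-.1369,.06),(.6013,-.1868,.06),(.5883,-.2365,.06)]];print(c)
u,v=np.mean(c,0).astype(int);cv2.imwrite("pics/jars.png",im[max(v-100,0):v+100,u-100:u+100,::-1])
```

```text
[array([320.73397117, 100.31901531]), array([316.56988073, 146.04263279]), array([312.26986591, 188.50979568])]
```

Emit:
creep_tool(
  increments=[
    [[0.88, -0.368, 0, 0, 0, 0, 0.045], [0.88, -0.368, 0, 0, 0, 0, 0.045], [0.88, -0.368, 0, 0, 0, 0, 0.045], [0.88, -0.368, 0, 0, 0, 0, 0.045], [0.88, -0.368, 0, 0, 0, 0, 0.045], [0, 0, 0, 0, 0, 0, 0.07], [0, 0, 0, 0, 0, 0, 0.07]],
  ],
)

```text
clock: 14.15
ee_pos: [0.5183, 0.0514, 0.3416]
eef_rot: [[0.148, 0.989, -0.002], [0.989, -0.148, -0.0], [-0.001, -0.002, -1.0]]
ft_force: [0.1, 0.5, -0.4]
finger_gap: 0.0703
grasp_force: 0.0
```

Run:
```python
from h import *
import json
p=camera_params("wrist");im=read_camera("wrist");cv2.imwrite("pics/k1.png",im[...,::-1])
json.dump({k:np.array(v).tolist() for k,v in p.items()},open("k1.json","w"));print(bot.get_obs()["qvel"].round(3))
j=cv2.imread("pics/jars.png");a=im[:330,100:560,::-1]
o=np.zeros((330,460+j.shape[1]*3//2,3),np.uint8);o[:,:460]=a;j=cv2.resize(j,None,fx=1.5,fy=1.5);o[:j.shape[0],460:]=j;cv2.imwrite("pics/m1.png",o)
```

```text
[-0.019  0.005 -0.012  0.003  0.     0.003]
```

View pics/m1.png

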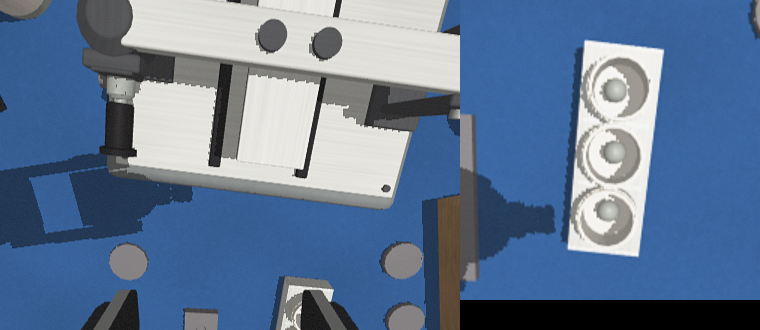

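All three jars hold a ball (right panel). The knob grip runs from (219,103) to (218,148) in full-image pixels, its flange is at row 152, and the bar slopes down to the right.

Run:
```python
from h import *
import json
p=json.load(open("k1.json"));im=cv2.imread("pics/k1.png");g=im.max(2)
for r in range(96,162,4):
    c=np.where(g[r,195:245]<60)[0]
    if len(c):print(r,c.min()+195,c.max()+195,plane(p,((c.min()+c.max())/2+195,r),.189).round(4))
# bar near (front-lower) edges: bright bar; lines
P=np.array(p["extrinsics"])
for uv in [(240,48),(560,92)]:print("baredge",uv,plane(p,uv,.226).round(4))
e=cv2.Canny(im,60,150)
for l in cv2.HoughLinesP(e,1,np.pi/720,60,minLineLength=90,maxLineGap=8)[:,0][:14]:print(l)
```

```text
96 207 208 [0.446  0.1611 0.189 ]
100 207 208 [0.4453 0.1582 0.189 ]
104 206 228 [0.452  0.1542 0.189 ]
108 206 233 [0.4533 0.1511 0.189 ]
112 206 233 [0.4526 0.1481 0.189 ]
116 206 233 [0.4519 0.1452 0.189 ]
120 206 232 [0.4508 0.1423 0.189 ]
124 206 232 [0.4501 0.1394 0.189 ]
128 205 232 [0.449  0.1364 0.189 ]
132 205 232 [0.4483 0.1334 0.189 ]
136 205 232 [0.4476 0.1304 0.189 ]
140 205 231 [0.4465 0.1274 0.189 ]
144 205 231 [0.4457 0.1244 0.189 ]
148 200 231 [0.443  0.1216 0.189 ]
152 200 236 [0.4443 0.1182 0.189 ]
156 222 233 [0.4512 0.1139 0.189 ]
baredge (240, 48) [0.4849 0.182  0.226 ]
baredge (560, 92) [0.6943 0.1233 0.226 ]
[216 162 494 198]
[221  44 588  95]
[237  51 484  85]
[326   1 521  29]
[259 182 481 210]
[112 248 236 233]
[542 346 638 435]
[406 177 426  79]
[ 46   0 102 111]
[400 178 421  77]
[ 52   1 106 108]
[ 21 196  69 315]
[320 165 332  65]
[308 164 320  63]
```

To row units: -0.0405 m is -0.648, 0.0367 m is 0.5872, 0.126 rad / 3.1416 = 0.0401.

Emit:
creep_tool(
  increments=[
    [[0.5872, -0.648, 0.32, 0, 0, 0, 0.07], [0.5872, -0.648, 0.48, 0, 0, 0.0401, 0.07], [0, 0, 0.64, 0, 0, 0, 0.07], [0, 0, 0, 0, 0, 0, 0.07], [0, 0, 0, 0, 0, 0, 0.07]],
  ],
)

```text
clock: 14.82
ee_pos: [0.4506, 0.1353, 0.254]
eef_rot: [[0.274, 0.962, 0.001], [0.962, -0.274, 0.0], [0.0, 0.001, -1.0]]
ft_force: [-0.5, 0.2, -0.0]
finger_gap: 0.0699
grasp_force: 0.0
```

Run:
```python
from h import *
print(go((.449,.1365,.168)),bot.get_obs()["qvel"].round(3))
p=camera_params("wrist");im=read_camera("wrist");cv2.imwrite("pics/k2.png",im[...,::-1])
print(proj(p,np.array([.4495,.138,.189])),proj(p,np.array([.4533,.1511,.189])),proj(p,np.array([.4457,.1244,.189])))
```

```text
[ 0.0007 -0.002   0.086 ] [ 0.004 -0.009 -0.028  0.003 -0.002  0.   ]
[316.03569982 248.16099675] [316.08367162 227.02814242] [316.20767622 269.24621698]
```

View pics/k2.png

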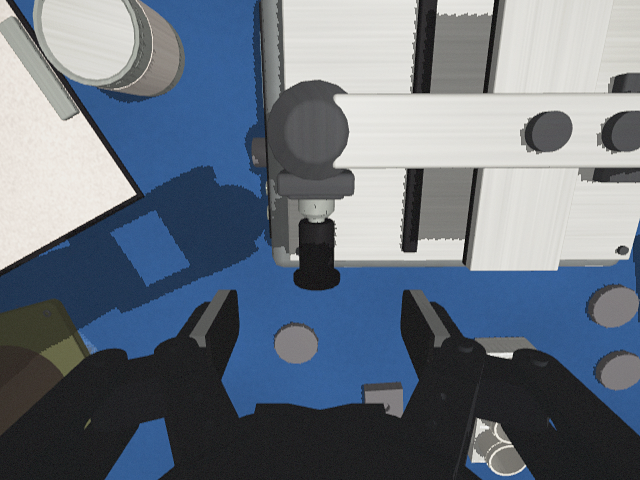

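The knob is aligned: its grip runs (317,220)–(317,268), within 2 px of the prediction, with the flange at row 278. I'll go down and grip.

To row units: 0.03 m is 0.48, 0.026 m is 0.416.

Emit:
creep_tool(
  increments=[
    [[0.016, -0.032, 0.48, 0, 0, 0, 0.07], [0, 0, 0.48, 0, 0, 0, 0.07], [0, 0, 0.416, 0, 0, 0, 0.07], [0, 0, 0, 0, 0, 0, 0.07], [0, 0, 0, 0, 0, 0, 0.01], [0, 0, 0, 0, 0, 0, 0.01], [0, 0, 0, 0, 0, 0, 0.01], [0, 0, 0, 0, 0, 0, 0.01]],
  ],
  squeeze=60,
)

```text
clock: 15.88
ee_pos: [0.449, 0.1378, 0.1683]
eef_rot: [[0.271, 0.962, 0.003], [0.962, -0.271, 0.0], [0.001, 0.003, -1.0]]
ft_force: [1.2, -2.1, 3.6]
finger_gap: 0.0203
grasp_force: 58.5
```

To row units: -0.004 m is -0.064.

Emit:
creep_tool(
  increments=[
    [[-0.064, 0, 0, 0, 0, 0, 0.01], [-0.064, 0, 0, 0, 0, 0, 0.01], [-0.064, 0, 0, 0, 0, 0, 0.01], [0, 0, 0, 0, 0, 0, 0.01], [0, 0, 0, 0, 0, 0, 0.01]],
  ],
)

```text
clock: 16.5
ee_pos: [0.4462, 0.128, 0.1683]
eef_rot: [[0.272, 0.962, 0.005], [0.962, -0.272, 0.005], [0.006, 0.004, -1.0]]
ft_force: [5.4, 7.7, 2.9]
finger_gap: 0.0203
grasp_force: 58.5
```

The latch is out about 10 mm with 9 N of spring force. I'll pull slightly more and lift along the arc.

To row units: -0.007 m is -0.112, -0.002 m is -0.032.

Emit:
creep_tool(
  increments=[
    [[-0.032, 0, 0, 0, 0, 0, 0.01], [0, 0, 0, 0, 0, 0, 0.01], [0, 0, -0.112, 0, 0, 0, 0.01], [0, 0, -0.112, 0, 0, 0, 0.01], [0, 0, -0.112, 0, 0, 0, 0.01], [0, 0, -0.112, 0, 0, 0, 0.01], [0, 0, 0, 0, 0, 0, 0.01]],
  ],
)

```text
clock: 17.38
ee_pos: [0.4443, 0.1263, 0.1946]
eef_rot: [[0.271, 0.962, 0.001], [0.962, -0.271, 0.005], [0.006, -0.0, -1.0]]
ft_force: [5.0, 8.5, -4.2]
finger_gap: 0.0202
grasp_force: 58.8
```

To row units: -0.008 m is -0.128, -0.006 m is -0.096.

Emit:
creep_tool(
  increments=[
    [[0, 0, -0.128, 0, 0, 0, 0.01], [0, 0, -0.128, 0, 0, 0, 0.01], [0, 0.016, -0.128, 0, 0, 0, 0.01], [0, 0.016, -0.128, 0, 0, 0, 0.01], [0, 0.016, -0.128, 0, 0, 0, 0.01], [0, 0.016, -0.128, 0, 0, 0, 0.01], [0, 0.016, -0.096, 0, 0, 0, 0.01], [0, 0, 0, 0, 0, 0, 0.01], [0, 0, 0, 0, 0, 0, 0.01], [0, 0, 0, 0, 0, 0, 0.01], [0, 0, 0, 0, 0, 0, 0.01]],
  ],
)

```text
clock: 18.75
ee_pos: [0.4494, 0.1247, 0.2476]
eef_rot: [[0.271, 0.963, 0.002], [0.963, -0.271, 0.005], [0.005, 0.0, -1.0]]
ft_force: [8.3, 8.5, -5.6]
finger_gap: 0.0203
grasp_force: 58.9
```

Run:
```python
from h import *
s=read_camera("scene")[120:300,290:480,::-1];d=read_camera("side")[150:290,230:400,::-1]
print(bot.get_obs()["qvel"].round(3))
cv2.imwrite("pics/end.png",np.hstack([cv2.resize(s,(400,379)),cv2.resize(d,(400,379))]))
```

```text
[ 0.001  0.001 -0.     0.001 -0.    -0.001]
```

View pics/end.png

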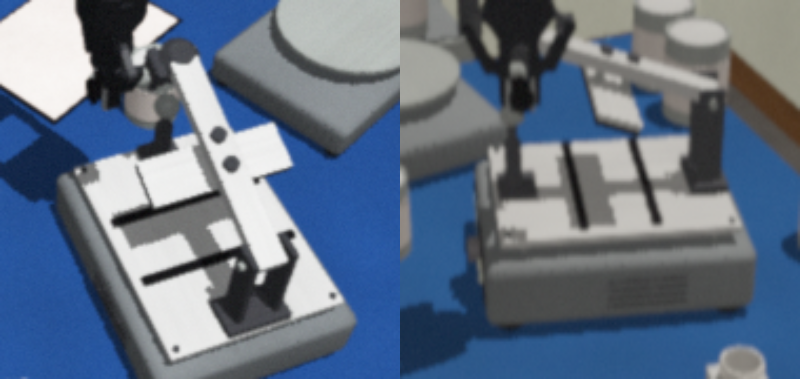

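The bar is up, with its hood at (180,50) clear of the ball at (165,105). It is held by the knob about 79 mm up and steady, so I'm handing in.

```bash
python3 -c "
from bench import bot, read_camera, camera_params
print(bot.close_job())"
```

```text
the job is handed in; nothing more can be done
None
```

I dropped one ball into each of the three jars, then pulled the latch and lifted the clamp bar, and handed in at about 19 s with the bar held still by the knob about 8 cm above the ball; no verdict was returned.

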